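# Feed a handle blank through the guide tunnel with the push stick

## Task

Lay the wooden handle blank on the jig's bed at the flared mouth of the guide channel, narrow tenon end leading, and let go of it. Then take the push stick by its handle and, with the stick's tip, push the blank right through under the roof until its tenon rests against the end stop. Finally draw the stick out and stand it back on the bench, flat on its sole and off the jig; leave the other things on the bench alone.

Things in the scene. Friction and masses are not known exactly. Their poses are not given: they have to be found in the camera images.
- jig: Guide jig fixed to the bench: plywood base 345 x 84 mm, its top (the bed) 18 mm above the bench, with a straight channel on it. Origin: at bench height, on the channel's centre line, at the entry of the roofed tunnel; x = feed direction, z up. The bed runs from x -130 to 215 mm and is an open apron, without walls, from x -130 to -38. Nothing latches: a part stays where it is left.
- jig_mouth (a point): Centre of the flared mouth's outer end on the bed, 35 mm before the jig's origin (x -35 mm, z 18 mm). Two cheeks 25 mm high narrow the way from 60 mm wide here to 30 mm wide at x 0.
- jig_exit (a point): Where the roof ends, on the bed at x 90 mm. The channel is 30 mm wide from x 0 to 195 between fences 20 mm thick, tops 43 mm above the bench. A roof covers it from x 0 to 90 mm, underside 43 and top 53 mm above the bench (25 mm clear inside). From x 90 to 195 it is an open-topped pocket.
- jig_stop (a point): Foot of the end stop's face on the bed's centre line, x 195 mm, z 18 mm. The stop is a dark block 50 mm high above the bench that closes the pocket.
- blank: Loose handle blank of pale wood, about 35 g, 90 mm long (x), 26 mm wide (y), 20 mm high; the leading 22 mm (+x end) is narrowed to a tenon 14 mm wide, full height. Origin: middle of its length and width, on its underside; +x points to the tenon end, z up.
- blank_nose (a point): Centre of the blank's tenon end face, 45 mm along +x from its origin, 10 mm above the underside.
- blank_tail (a point): Centre of the blank's wide rear face, 45 mm along -x from its origin, 10 mm above the underside; the face to push on.
- stick: Loose push stick of dark wood, about 130 g: a sole bar 235 mm long, 20 mm wide, 14 mm high, with an upright handle block at its rear 60 mm long (x), 22 mm thick (y), its top 90 mm above the underside, a small brace at its front foot. Origin: on the underside below the middle of the handle; x points along the bar to its tip, z up. The bar reaches 170 mm ahead of the origin and 65 mm behind it. Balance point about 20 mm ahead of the origin.
- stick_tip (a point): Centre of the front end face of the push stick's bar, 170 mm ahead of the stick's origin and 7 mm above its underside.
- gouge: Bystander: hand tool with a handle and a steel shank, 210 mm long, lying beyond the jig. Origin on its underside.
- jar: Bystander: small amber glass jar with a steel cap, 60 mm across, 85 mm high. Origin under its centre.
- caliper: Bystander: steel caliper lying flat, 170 mm long, 10 mm high. Origin on its underside at the middle of its beam.
Not all that is in view belongs to the job. Of the things that look like the blank, take the one that is farthest from the robot's base at the start.

How it is judged:
By the outcome, as a careful person would: the job done as asked, in the order asked, and still so for the second after the job is handed in, with the robot touching nothing.
It also fails if it takes over 69 s, if anything falls off the work surface, if the arm or the gripper's body presses on something with over 40 N, if the wrist force passes 120 N, or if a joint passes its speed limit or range.

## Robot

A 7-joint arm with a two-finger parallel gripper is mounted at the origin on the work surface. World frame = base frame: x ahead of the robot, y to its left, z up, the work surface at z = 0. Lengths are in m, angles in rad, forces in N, time in s.
With the tool pointing down it reaches from about 0.35 to 0.9 m from the base axis. Payload 8.1 kg.
Tool frame: the origin (TCP) lies midway between the tips of the shut fingers; the grasp point (between the pads) lies 19 mm behind it; z points along the fingers, y is the direction in which the jaws open and shut (so a half turn about z gives the same grasp; the last joint's range is limited). The gripper opens to 92 mm and grips with 3 to 60 N. Pads are 19 mm wide; open, the fingers measure 130 mm over their backs; the gripper's body (75 mm by 190 mm) begins 47 mm behind the grasp point.
Start: joints at [1.092, 0.434, 0.025, 1.573, -0.012, 1.134, -0.075], TCP at [0.229, -0.581, 0.227] pointing down, gripper open.
Joint ranges: [-2.62, 2.62], [-0.44, 2.09], [-1.27, 1.32], [0.08, 2.57], [-1.32, 4.46], [0.12, 2], [-2.74, 2.74]. Speed limits (rad/s): [2.22, 2.22, 3.01, 3.01, 3.14, 3.14, 3.14].

## Interface

Orientations are given as a rotation vector (axis times angle).
In Python, from cell import monitor, get_image, get_calibration, workorder, look_for, masks_of gives the robot as it stands.
- The arm moves only by the shell command python3 -m crank 'ROWS' [FORCE]. ROWS is JSON, a list of rows, each a list of 3 entries, a list of its own where there are three numbers: the shift along the tool's x, y, z in cm, then the turn about the tool's z in degrees, then the closure in counts, from 0 (fully open) to 255 (shut). A call has 1 to 5 rows; each row shifts and turns the commanded pose from where the row before left it, along the tool's axes as they then stand; what a row does not reach is not made up. A row lasts 1/10 s, in which the tool goes at most 50 mm and 8.59 degrees, less where a joint would pass 70% of its speed; a pose out of reach is approached as far as the arm can. A call with a gripper value outside its range is refused whole. The fingers move at their own pace and stop on an object; FORCE is the grip in N (left out, the last holds). Time passes only in rows, so rows that do not move let the fingers close. It gives the time, the measured TCP pose, the force and the opening at its end, in the units of the state.
- monitor.observe(): the state, without advancing time (a new reading comes with each control period).
- get_image(name): name is "scene" or "side" or "wrist"; returns (picture, depth): 400x640x3 uint8, red, green, blue; 400x640 float32, m along the optical axis (not along the pixel's ray), 0 where there is no reading.
- get_calibration(name): a dict with "fx", "fy", "cx", "cy" (pixels), "D" ([k1, k2, p1, p2, k3] as OpenCV has them; the pictures are not rectified), "R" (3x3) and "t" (3): a world point X has camera coordinates R X + t. Camera axes: x right, y down, z forward; pixel columns grow to the right and rows downward; lengths in m; the calibration is good to about 2 mm. A picture is of the moment at which its call begins: read the wrist's pose just before it. get_calibration takes no time and is no camera call; for the wrist camera it gives the pose at the moment of the call.
- workorder.sign_off(): hands the job in, once; it reports no verdict.
Trained networks look in the newest picture that a camera, given by its name, has taken for a name from the list of things; names that differ only in an ending like _2 or _b are one class to them, and where a whole thing is asked for, a point or a joint stands for the part that bears it (a point fixed in the world has none). Each returns a list of dicts, best first, with "score" (0 to 1); they miss things now and then, are a little off and sometimes report something else, mostly with a low value. They report only what shows in the picture. A call takes as long as a camera call. They do not tell look-alikes from the thing itself.
- look_for(label, camera): "location" ([x, y, z] in m, in world coordinates, good to about 4 mm: the middle of the surface that is visible of it).
- masks_of(label, camera): "region" (400x640 bool, what is visible of it).
The state is a dict: "clock": time; "joints": joint angles; "dq": joint speeds; "joint_efforts": joint torques, N m; "position": TCP position; "ee_rot": TCP orientation; "force": force on the tool from outside, world axes, zero at the start; "ft_torque": the same for the moment, N m; "width": opening from 0.0 (shut) to 1.0 (fully open).
Only numpy, scipy, OpenCV 4.12 (cv2) and the standard library are available. Lean on these libraries where they do the work, as an engineer would, in place of code of your own. Each camera call takes 0.05 s, during which the arm holds its last target.

## Working session

There is one attempt and no reset: what is moved stays moved. The work goes in short steps, Python scripts to look and compute and a shell command to move; the robot and the scene stay as the last step left them, time stands still between calls to the robot, and variables do not carry over. Pictures are saved under pics/ and viewed, and the job is handed in when it is done.

```bash
ls; mkdir -p pics
python3 - <<'E'
from cell import *
import cv2
s=monitor.observe();print(s)
for n in ["scene","side"]:
    im,d=get_image(n);cv2.imwrite(f"pics/{n}0.png",im[:,:,::-1])
    for l in ["blank","stick","jig","gouge","jar","caliper"]:
        print(n,l,[(r['score'],r['location']) for r in look_for(l,n)])
print(monitor.observe()['clock'])
E
```

```text
pics
{'clock': 0.0, 'joints': array([ 1.09239306,  0.4352181 ,  0.02499081,  1.57408715, -0.0116091 ,
        1.13400028, -0.07509728]), 'dq': array([ 1.33996247e-03,  2.65633376e-03, -1.74789358e-03, -3.51188803e-04,
       -1.80727740e-03,  7.35173521e-05,  4.37820148e-04]), 'joint_efforts': array([-1.18067906e-04, -6.67853308e+01,  9.85243320e-01, -3.14461040e+01,
       -6.04958902e-02,  4.27199935e-02,  1.69178770e-04]), 'position': array([ 0.22914119, -0.58093465,  0.22595206]), 'ee_rot': array([-3.08484013e+00, -5.86427031e-01,  6.76146631e-04]), 'force': array([ 0.71443123, -0.0916874 ,  0.3554738 ]), 'ft_torque': array([ 0.00526023,  0.00909874, -0.00546022]), 'width': 1.0013938988230096}
scene blank [(0.69, [0.3787, 0.0401, 0.021]), (0.61, [0.4739, 0.1801, 0.0189]), (0.48, [0.371, 0.1745, 0.0192])]
scene stick [(0.96, [0.4604, -0.2293, 0.0229])]
scene jig [(0.75, [0.636, 0.0984, 0.0192]), (0.36, [0.5972, -0.4423, 0.0031])]
scene gouge [(0.7, [0.7596, -0.1071, 0.0192])]
scene jar [(0.85, [0.6037, 0.4059, 0.0575])]
scene caliper [(0.78, [0.5929, -0.4433, 0.0019])]
side blank [(0.89, [0.3653, 0.1888, 0.0225]), (0.76, [0.4684, 0.203, 0.0179]), (0.61, [0.3781, 0.0522, 0.02])]
side stick [(0.59, [0.4431, -0.1961, 0.0283])]
side jig [(0.68, [0.616, 0.1861, 0.0363])]
side gouge [(0.75, [0.7589, -0.0854, 0.0151])]
side jar [(0.82, [0.5888, 0.4436, 0.0658])]
side caliper [(0.69, [0.5963, -0.4292, 0.0033])]
0.7
```

View pics/scene0.png

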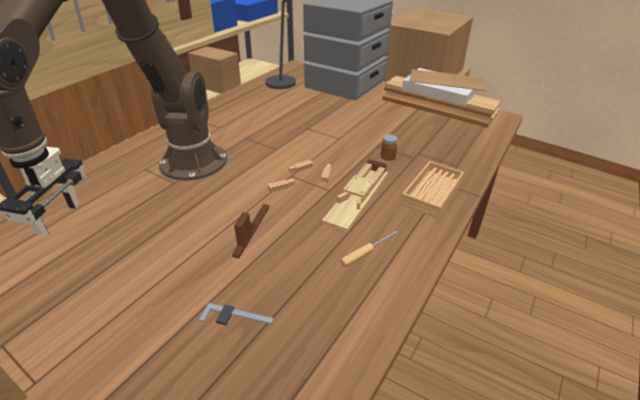

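View pics/side0.png

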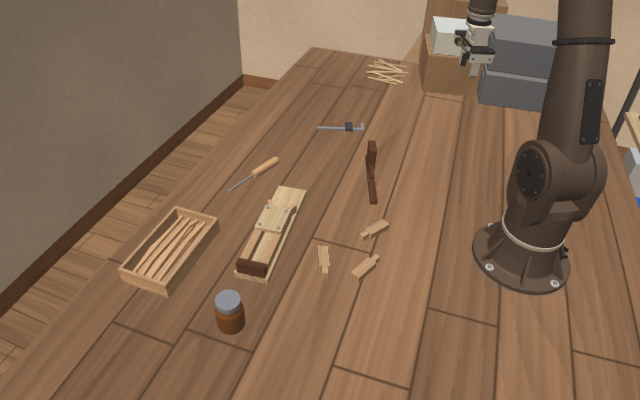

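The scene view shows three blank look-alikes, at about (280,184), (301,165) and (326,172), with the jig at (357,195) and the stick at (250,230). The one at (326,172), roughly world (0.47, 0.19), is the farthest from the base. Next I'll measure it more closely from depth.

```bash
cat > h.py <<'E'
from cell import *
import numpy as np, cv2
def cloud(n,im,d,cal=None):
    c=cal or get_calibration(n);K=np.array([[c['fx'],0,c['cx']],[0,c['fy'],c['cy']],[0,0,1]])
    vv,uu=np.mgrid[0:400,0:640]
    p=cv2.undistortPoints(np.stack([uu,vv],-1).reshape(-1,1,2).astype(np.float64),K,np.array(c['D'],float)).reshape(400,640,2)
    P=np.dstack([p[...,0]*d,p[...,1]*d,d]).astype(float)
    W=(P-np.array(c['t']).reshape(3))@np.array(c['R']); W[d<=0]=np.nan
    return W
def topdown(W,im,x0,x1,y0,y1,s=1500,zmin=-.01,zmax=.3,hc=False):
    # image: right = -y, up = +x
    out=np.zeros((int((x1-x0)*s),int((y1-y0)*s),3),np.uint8)
    m=np.isfinite(W[...,0])&(W[...,2]>zmin)&(W[...,2]<zmax)
    P=W[m];C=im[m];o=np.argsort(P[:,2]);P=P[o];C=C[o]
    r=((x1-P[:,0])*s).astype(int);q=((y1-P[:,1])*s).astype(int)
    k=(r>=0)&(r<out.shape[0])&(q>=0)&(q<out.shape[1])
    for a,b,c in zip(r[k],q[k],C[k]): cv2.circle(out,(int(b),int(a)),1,c.tolist(),-1)
    return out
def cropsave(im,u0,u1,v0,v1,k,name):
    cv2.imwrite(name,cv2.resize(im[v0:v1,u0:u1,::-1],None,fx=k,fy=k,interpolation=cv2.INTER_CUBIC))
E
python3 - <<'E'
from h import *
for n in ["scene","side"]:
    im,d=get_image(n);W=cloud(n,im,d);np.savez(f"{n}0.npz",im=im,d=d,W=W)
    b={'scene':(220,420,140,270),'side':(220,420,130,290)}[n]
    cropsave(im,*b,4 if n=='scene' else 3,f"pics/{n}1.png")
    for l in ["blank","stick"]:
        for r in masks_of(l,n):
            P=W[r['region']];P=P[np.isfinite(P[:,0])]
            P=P[P[:,2]>.008]
            rect=cv2.minAreaRect(P[:,:2].astype(np.float32))
            print(n,l,r['score'],len(P),P.mean(0).round(4),np.round(rect[0],4),np.round(rect[1],4),round(rect[2],1),'zmax',np.percentile(P[:,2],95).round(4))
print(monitor.observe()['clock'])
E
```

```text
scene blank 0.71 134 [0.3695 0.1767 0.0173] [0.368  0.1764] [0.0862 0.0323] 74.6 zmax 0.0221
scene blank 0.59 111 [0.4735 0.1854 0.0186] [0.4686 0.1947] [0.0254 0.0907] 23.2 zmax 0.0228
scene blank 0.47 180 [0.3787 0.0408 0.0177] [0.3778 0.0474] [0.0897 0.0333] 57.0 zmax 0.023
scene stick 0.64 716 [ 0.455  -0.2136  0.0427] [ 0.4414 -0.1796] [0.0239 0.2363] 16.5 zmax 0.0907
side blank 0.87 308 [0.3769 0.0516 0.0192] [0.379  0.0501] [0.0914 0.0285] 55.6 zmax 0.0238
side blank 0.85 293 [0.468  0.1998 0.0202] [0.4675 0.1992] [0.0254 0.0938] 22.7 zmax 0.0234
side blank 0.57 335 [0.3667 0.1888 0.0194] [0.3658 0.182 ] [0.0869 0.0273] 63.6 zmax 0.0229
side stick 0.93 506 [ 0.4418 -0.1739  0.0431] [ 0.4409 -0.1774] [0.0237 0.2385] 17.2 zmax 0.0929
1.0
```

View pics/scene1.png

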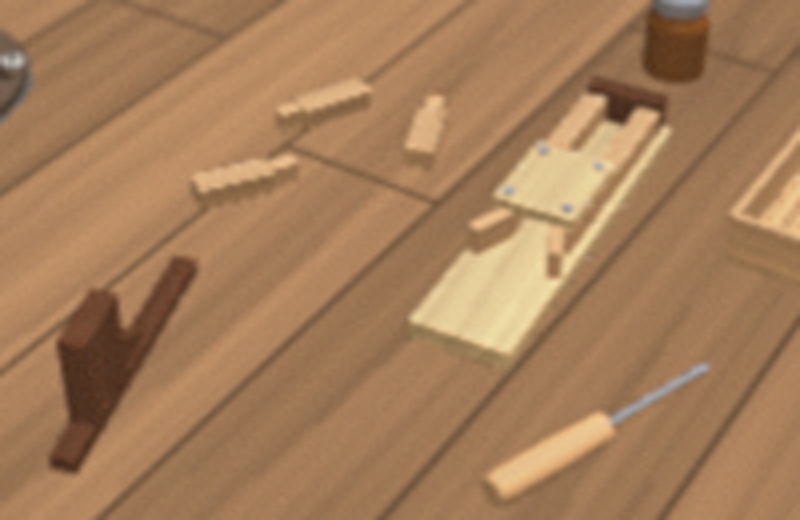

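View pics/side1.png

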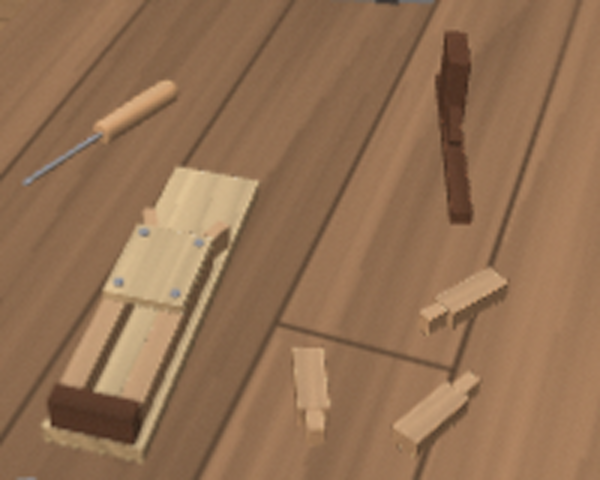

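Run:
```python
from h import *
for n in ["scene","side"]:
    f=np.load(f"{n}0.npz");W=f['W'];im=f['im']
    P=W.reshape(-1,3);m=np.isfinite(P[:,0])&(P[:,0]>.5)&(P[:,0]<.72)&(P[:,1]>-.12)&(P[:,1]<.36)&(P[:,2]>.011)
    # exclude gouge: beyond line
    P=P[m]
    mask=np.zeros((700,400),np.uint8)
    q=P[(P[:,0]+0*P[:,1])<.72]
    # largest component
    img=np.zeros((480,300),np.uint8)
    r=((q[:,1]+.12)*1000).astype(int);c=((q[:,0]-.45)*1000).astype(int)
    img[r.clip(0,479),c.clip(0,299)]=255
    img=cv2.morphologyEx(img,cv2.MORPH_CLOSE,np.ones((9,9)))
    k,lab,st,_=cv2.connectedComponentsWithStats(img)
    i=1+np.argmax(st[1:,4]);
    sel=lab[r.clip(0,479),c.clip(0,299)]==i
    q=q[sel]
    print(n,len(q),cv2.minAreaRect(q[:,:2].astype(np.float32)))
    for lo,hi in [(.014,.022),(.038,.047),(.049,.058)]:
        s=q[(q[:,2]>lo)&(q[:,2]<hi)];print(lo,len(s),s[:,2].mean().round(4) if len(s) else 0,cv2.minAreaRect(s[:,:2].astype(np.float32)))
    td=topdown(W,im,.3,.75,-.32,.32,1200);cv2.imwrite(f"pics/td_{n}.png",td[:,:,::-1])
```

```text
scene 1938 ((0.6236898899078369, 0.13542909920215607), (0.08621688932180405, 0.34850090742111206), 5.259576320648193)
0.014 906 0.0181 ((0.6235352158546448, 0.13351145386695862), (0.08624858409166336, 0.34468287229537964), 5.496173858642578)
0.038 336 0.0429 ((0.6224104762077332, 0.18127332627773285), (0.08274879306554794, 0.24430811405181885), 3.5480856895446777)
0.049 404 0.0528 ((0.6181010007858276, 0.19868017733097076), (0.06914984434843063, 0.21869875490665436), 5.254927635192871)
side 3273 ((0.6251214742660522, 0.13666366040706635), (0.08515064418315887, 0.3533088266849518), 5.138260364532471)
0.014 1129 0.0193 ((0.625268816947937, 0.13502465188503265), (0.08515064418315887, 0.35001757740974426), 5.138260364532471)
0.038 708 0.0438 ((0.6239767074584961, 0.18478766083717346), (0.08142103999853134, 0.2535248398780823), 3.5917599201202393)
0.049 882 0.0538 ((0.6194707751274109, 0.20164889097213745), (0.07189521193504333, 0.2207053154706955), 5.326127529144287)
```

Run:
```python
from h import *
s=monitor.observe()
for n in ["scene","side","wrist"]:
    c=get_calibration(n);R=np.array(c['R']);t=np.array(c['t']).reshape(3);print(n,c['fx'],(-R.T@t).round(3),R.round(3).tolist())
from scipy.spatial.transform import Rotation as Ro
R=Ro.from_rotvec(s['ee_rot']).as_matrix();print(R.round(3))
```

```text
scene 409.16302969868536 [ 1.103 -0.839  0.814] [[0.848, 0.529, 0.016], [0.333, -0.51, -0.793], [-0.412, 0.678, -0.609]]
side 447.9257367517281 [0.267 0.912 0.821] [[-0.941, -0.336, 0.023], [-0.229, 0.588, -0.776], [0.248, -0.736, -0.63]]
wrist 313.64527792573494 [ 0.289 -0.557  0.385] [[0.367, -0.93, 0.0], [-0.902, -0.356, 0.246], [-0.229, -0.09, -0.969]]
[[ 0.93   0.367 -0.   ]
 [ 0.367 -0.93   0.   ]
 [-0.    -0.    -1.   ]]
```

```bash
python3 -m crank --help 2>&1 | head -5 >/dev/null; echo
```

```text
(no output)
```

The farthest blank is at about (0.468, 0.198), yaw 112.7° with the tenon towards +y. The jig yaw is about 95.2° with its origin near (0.628, 0.093). The stick yaw is about 107° with its origin near (0.456, −0.228). I'll turn the tool and travel to the blank first.

```bash
cat > go.py <<'E'
import sys,numpy as np
from cell import monitor
from scipy.spatial.transform import Rotation as Ro
# usage: go.py x y z ydeg : delta of measured pose to target, tool frame cm; turn deg (half turn free)
x,y,z,a=map(float,sys.argv[1:5])
s=monitor.observe();R=Ro.from_rotvec(s['ee_rot']).as_matrix();p=np.array(s['position'])
d=R.T@(np.array([x,y,z])-p)*100
cur=np.degrees(np.arctan2(R[1,1],R[0,1]))
t=(-(a-cur)+90)%180-90
# if turned first:
c,s_=np.cos(np.radians(t)),np.sin(np.radians(t));Rz=np.array([[c,-s_,0],[s_,c,0],[0,0,1]])
print('shift cm now',d.round(2),'turn',round(t,2),'| shift if turned first',(Rz.T@d).round(2),'clk',s['clock'],'yang',cur.round(2),'pos',p.round(4),'F',np.round(s['force'],2),'w',round(s['width'],3),'tilt',R[:,2].round(3),'j',np.round(s['joints'],2))
E
python3 -m crank '[[[0,0,0],-8.5,0],[[0,0,0],-8.5,0],[[0,0,0],-8.5,0],[[0,0,0],-8.5,0],[[0,0,0],-8.5,0]]' 30
python3 -m crank '[[[0,0,0],-8.5,0],[[0,0,0],-8.5,0],[[0,0,0],-8.5,0],[[0,0,0],-8.5,0],[[0,0,0],-8.5,0]]'
python3 -m crank '[[[0,0,0],-6,0]]'
python3 go.py .45 .15 .2 22.7
```

```text
clock: 1.5
position: [0.2293, -0.5814, 0.2268]
ee_rot: [2.659, 1.674, -0.0]
force: [-0.2, 0.2, 0.3]
width: 1.002
clock: 2.0
position: [0.2293, -0.5814, 0.2268]
ee_rot: [1.872, 2.523, -0.0]
force: [-0.4, 0.4, -0.1]
width: 0.996
clock: 2.1
position: [0.2292, -0.5815, 0.2267]
ee_rot: [1.737, 2.617, -0.0]
force: [0.2, -0.4, 0.9]
width: 1.003
shift cm now [58.83 48.75  2.67] turn 0.15 | shift if turned first [58.96 48.59  2.67] clk 2.1 yang 22.85 pos [ 0.2292 -0.5815  0.2267] F [ 0.2  -0.44  0.88] w 1.003 tilt [-0. -0. -1.] j [ 1.33  0.46 -0.33  1.55  0.16  1.16  1.37]
```

```bash
python3 -m crank '[[[2,3,0],0,88],[[3,3.6,0],0,88],[[3,3.6,0],0,88],[[3,3.6,0],0,88],[[3,3.6,0],0,88]]'
python3 -m crank '[[[3.5,3,0],0,88],[[3.5,3,0],0,88],[[3.5,3,0],0,88],[[3.5,3,0],0,88],[[3.5,3,0],0,88]]'
python3 -m crank '[[[3.5,2.5,0.5],0,88],[[3.5,2.5,0.5],0,88],[[3.5,2.5,0.5],0,88],[[3.5,2.5,0.5],0,88],[[3.5,2,0.5],0,88]]'
python3 go.py .45 .15 .2 22.7
```

```text
clock: 2.6
position: [0.337, -0.3838, 0.2269]
ee_rot: [1.745, 2.612, -0.0]
force: [-0.0, 0.6, -0.1]
width: 0.664
clock: 3.1
position: [0.4083, -0.1647, 0.2271]
ee_rot: [1.745, 2.611, -0.0]
force: [0.5, 0.9, -0.1]
width: 0.654
clock: 3.6
position: [0.4524, 0.0432, 0.2018]
ee_rot: [1.745, 2.612, 0.001]
force: [1.7, -0.8, 0.1]
width: 0.653
shift cm now [9.96 3.87 0.19] turn -0.19 | shift if turned first [9.95 3.9  0.19] clk 3.6 yang 22.51 pos [0.4524 0.0432 0.2018] F [ 1.73 -0.78  0.07] w 0.653 tilt [ 0.001  0.    -1.   ] j [ 0.37  0.26 -0.7   1.96  0.2   0.99 -0.03]
```

```bash
python3 -m crank '[[[3,1,0],0,88],[[3,1,0],0,88],[[3,1,0],0,88],[[1.5,0.6,0],0,88],[[0,0,0],0,88]]'
python3 - <<'E'
from h import *
im,d=get_image("wrist");W=cloud("wrist",im,d);np.savez("w0.npz",im=im,d=d,W=W)
cv2.imwrite("pics/w0.png",im[:,:,::-1])
for r in masks_of("blank","wrist"):
    P=W[r['region']];P=P[np.isfinite(P[:,0])];P=P[P[:,2]>.012]
    if len(P)<20: continue
    rect=cv2.minAreaRect(P[:,:2].astype(np.float32))
    print(r['score'],len(P),P.mean(0).round(4),np.round(rect[0],4),np.round(rect[1],4),round(rect[2],1),'z',np.percentile(P[:,2],[5,50,95]).round(4))
E
python3 go.py .47 .195 .2 22.7
```

```text
clock: 4.1
position: [0.4445, 0.1548, 0.2021]
ee_rot: [-1.739, -2.616, -0.002]
force: [0.5, -0.4, -0.3]
width: 0.657
0.92 313 [0.3838 0.0696 0.0201] [0.3949 0.0885] [0.1247 0.0277] 64.9 z [0.0135 0.0198 0.0213]
0.78 1806 [0.366  0.1823 0.02  ] [0.3639 0.178 ] [0.089  0.0259] 66.5 z [0.0186 0.0201 0.0213]
shift cm now [3.03 3.99 0.17] turn -0.15 | shift if turned first [3.02 3.99 0.17] clk 4.2 yang 22.55 pos [0.4448 0.1517 0.2017] F [ 0.71 -0.3  -0.18] w 0.656 tilt [-0. -0. -1.] j [ 0.16  0.3  -0.73  1.93  0.24  1.   -0.29]
```

View pics/w0.png

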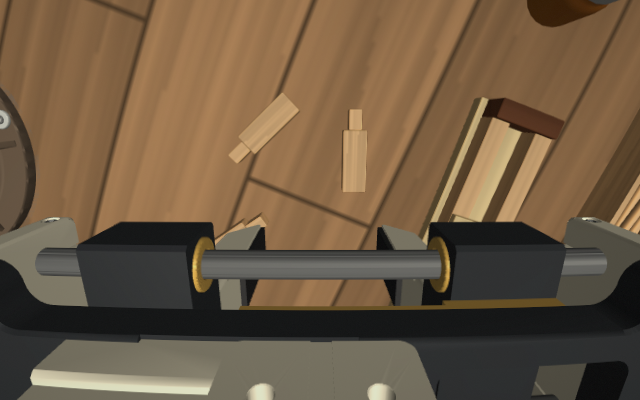

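The wrist view shows the target blank upright at (355,150), tenon up. A decoy sits at (265,128) and the jig pocket and stop at (510,150). I'll segment the target by height.

Run:
```python
from h import *
f=np.load("w0.npz");W=f['W']
sub=W[100:200,330:380].reshape(-1,3);P=sub[np.isfinite(sub[:,0])&(sub[:,2]>.014)&(sub[:,2]<.03)]
rect=cv2.minAreaRect(P[:,:2].astype(np.float32));print(len(P),rect,np.median(P[:,2]))
print('bench',np.nanmedian(W[200:215,280:340,2]))
q=W[80:220,400:600].reshape(-1,3)
q=q[np.isfinite(q[:,0])]
for lo,hi in [(.014,.022),(.039,.047),(.048,.056)]:
    s=q[(q[:,2]>lo)&(q[:,2]<hi)&(q[:,0]>.52)];print(lo,len(s),np.median(s[:,2]),cv2.minAreaRect(s[:,:2].astype(np.float32)))
```

```text
1759 ((0.46530666947364807, 0.19566388428211212), (0.026153743267059326, 0.08885025978088379), 22.63088607788086) 0.020023410605133258
bench 0.00025598896231299526
0.014 2817 0.018080404298168668 ((0.6664544343948364, 0.23804497718811035), (0.19008402526378632, 0.1447743922472), 4.8068695068359375)
0.039 3980 0.04292719238133834 ((0.6145269274711609, 0.23836453258991241), (0.07252359390258789, 0.13303562998771667), 4.585449695587158)
0.048 1435 0.049955318013723465 ((0.6141563057899475, 0.24084225296974182), (0.0708206370472908, 0.13112063705921173), 4.808324813842773)
```

```bash
python3 -m crank '[[[2.5,2,2],0,88],[[1.6,1.5,3],0,88],[[0,0.0,3],0,88],[[0,0,3],0,88],[[0,0,0],0,88]]'
python3 go.py .468 .1915 .004 22.6
```

```text
clock: 4.7
position: [0.4596, 0.2003, 0.0885]
ee_rot: [-1.745, -2.609, 0.01]
force: [-0.4, 0.6, -0.3]
width: 0.656
shift cm now [-1.13  0.49  8.45] turn -0.16 | shift if turned first [-1.13  0.49  8.45] clk 4.7 yang 22.44 pos [0.4596 0.2003 0.0885] F [-0.41  0.58 -0.32] w 0.656 tilt [-0.006 -0.004 -1.   ] j [-0.03  0.5  -0.65  1.98  0.41  0.8  -0.53]
```

```bash
python3 -m crank '[[[-1.1,0.5,2],0,88],[[0,0,2],0,88],[[0,0,0],0,88],[[0,0,0],0,88]]'
python3 go.py .468 .1915 .004 22.6
```

```text
clock: 5.1
position: [0.4708, 0.1947, 0.0529]
ee_rot: [1.746, 2.611, 0.0]
force: [-0.1, 0.6, 0.0]
width: 0.655
shift cm now [-0.19 -0.38  4.89] turn -0.13 | shift if turned first [-0.19 -0.38  4.89] clk 5.1 yang 22.47 pos [0.4708 0.1947 0.0529] F [-0.15  0.62  0.02] w 0.655 tilt [ 0.001 -0.    -1.   ] j [-0.04  0.55 -0.61  2.    0.47  0.73 -0.55]
```

```bash
python3 -m crank '[[[-0.2,-0.35,2],0,88],[[0,0,1.8],0,88],[[0,0,1.1],0,88],[[0,0,0],0,88],[[0,0,0],0,88]]'
python3 go.py .468 .1915 .004 22.6
python3 -m crank '[[[0,0,0],0,255],[[0,0,0],0,255],[[0,0,0],0,255],[[0,0,0],0,255],[[0,0,0],0,255]]' 25
```

```text
clock: 5.6
position: [0.4683, 0.1923, 0.0036]
ee_rot: [1.744, 2.612, 0.001]
force: [-0.2, 0.1, 0.3]
width: 0.658
shift cm now [-0.07 -0.06 -0.04] turn -0.07 | shift if turned first [-0.07 -0.06 -0.04] clk 5.6 yang 22.53 pos [0.4683 0.1923 0.0036] F [-0.23  0.09  0.33] w 0.658 tilt [ 0.001  0.    -1.   ] j [-0.09  0.62 -0.55  2.04  0.55  0.63 -0.62]
clock: 6.1
position: [0.4679, 0.1919, 0.0028]
ee_rot: [1.745, 2.612, 0.0]
force: [-0.0, -0.5, 1.9]
width: 0.283
```

```bash
python3 -m crank '[[[0,0,-1],0,255],[[0,0,-2.5],0,255],[[0,0,-3.5],0,255],[[0,0,-3],0,255],[[0,0,0],0,255]]'
python3 -m crank '[[[0,0,0],6,255],[[0,0,0],6,255],[[0,0,0],5.4,255],[[0,0,0],0,255]]'
python3 go.py .6342 .027 .1 5.1
```

```text
clock: 6.6
position: [0.4697, 0.1935, 0.1069]
ee_rot: [1.743, 2.61, 0.008]
force: [-0.6, -0.1, -0.3]
width: 0.282
clock: 7.0
position: [0.4675, 0.1918, 0.1027]
ee_rot: [2.121, 2.317, -0.001]
force: [-0.3, 0.8, -0.0]
width: 0.282
shift cm now [-17.89  15.15   0.27] turn -0.05 | shift if turned first [-17.9   15.14   0.27] clk 7.0 yang 5.05 pos [0.4675 0.1918 0.1027] F [-0.28  0.82 -0.01] w 0.282 tilt [-0. -0. -1.] j [-0.05  0.46 -0.59  1.97  0.35  0.81 -0.75]
```

```bash
python3 -m crank '[[[-2,1.5,0],0,255],[[-3.2,2.8,0],0,255],[[-3.5,3,0],0,255],[[-3.5,3,0],0,255],[[-3,2.6,0],0,255]]'
python3 -m crank '[[[-2,1.7,0],0,255],[[-0.7,0.5,0],0,255],[[0,0,0],0,255],[[0,0,0],0,255]]'
python3 go.py .6342 .027 .1 5.1
python3 - <<'E'
from h import *
im,d=get_image("wrist");W=cloud("wrist",im,d);np.savez("w1.npz",im=im,d=d,W=W)
cv2.imwrite("pics/w1.png",im[:,:,::-1])
E
```

```text
clock: 7.5
position: [0.6111, 0.0496, 0.1024]
ee_rot: [2.117, 2.321, -0.001]
force: [0.6, 0.5, -0.4]
width: 0.281
clock: 7.9
position: [0.633, 0.0287, 0.1025]
ee_rot: [-2.116, -2.32, 0.0]
force: [-0.4, 0.2, -0.2]
width: 0.281
shift cm now [-0.18  0.1   0.25] turn 0.18 | shift if turned first [-0.18  0.1   0.25] clk 7.9 yang 5.28 pos [0.633  0.0287 0.1025] F [-0.39  0.18 -0.24] w 0.281 tilt [-0.001  0.001 -1.   ] j [ 0.22  0.63 -0.54  1.65  0.37  0.96 -0.35]
```

View pics/w1.png

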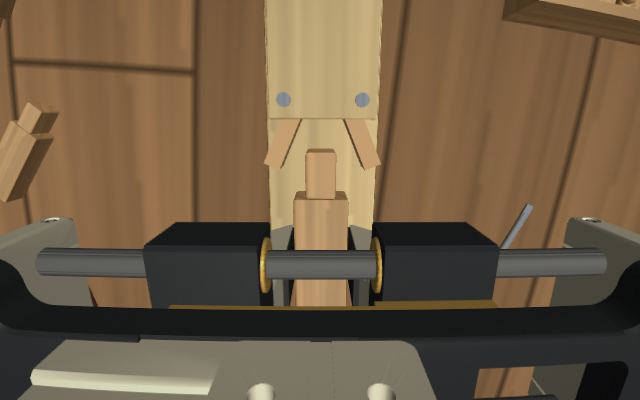

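The blank's tenon is at (320,160), nearly centred between the cheeks at (283,140) and (362,140). The roof edge is at row 118. I'll measure the offset.

Run:
```python
from h import *
f=np.load("w1.npz");W=f['W'];q=W.reshape(-1,3)
ok=np.isfinite(q[:,0])&(abs(q[:,0]-.62)<.08)
q=q[ok]
def rc(m,n):
    s=q[m];print(n,len(s),np.median(s[:,2]).round(4),cv2.minAreaRect(s[:,:2].astype(np.float32)))
rc((q[:,2]>.05)&(q[:,2]<.056)&(q[:,1]>.08),'roof')
rc((q[:,2]>.04)&(q[:,2]<.046)&(q[:,1]>.04)&(q[:,1]<.1),'cheeks')
m=(q[:,2]>.014)&(q[:,2]<.022)&(q[:,1]>.0)
rc(m,'bed')
# roof front edge
s=q[(q[:,2]>.05)&(q[:,2]<.056)&(q[:,1]>.08)];print('roof miny per x',[ (round(x,3),s[abs(s[:,0]-x)<.004][:,1].min().round(4)) for x in (.605,.62,.635,.65)])
# blank
sub=W[145:225,285:355].reshape(-1,3);sub=sub[np.isfinite(sub[:,0])&(sub[:,2]>.095)]
print('blank',len(sub),np.median(sub[:,2]),cv2.minAreaRect(sub[:,:2].astype(np.float32)),sub[:,1].max())
for lo,hi in [(.02,.035),(.035,.05),(.05,.065)]: pass
t=sub[sub[:,1]>sub[:,1].max()-.02];print('tenon x',t[:,0].min(),t[:,0].max(),t[:,1].min())
t=sub[sub[:,1]<sub[:,1].max()-.025];print('body x',t[:,0].min(),t[:,0].max(),t[:,1].mean())
```

```text
roof 13165 0.0537 ((0.6236365437507629, 0.12992405891418457), (0.07041668146848679, 0.07054824382066727), 4.986876964569092)
cheeks 1858 0.0436 ((0.6281670331954956, 0.07760731875896454), (0.08119793981313705, 0.03482301905751228), 5.325443267822266)
bed 6704 0.0186 ((0.626872718334198, 0.09124907106161118), (0.08459961414337158, 0.1706303507089615), 4.832643985748291)
roof miny per x [(0.605, np.float64(0.0926)), (0.62, np.float64(0.0939)), (0.635, np.float64(0.0953)), (0.65, np.float64(0.0968))]
blank 3079 0.12013995200535921 ((0.628449559211731, 0.06285420060157776), (0.026037922129034996, 0.03467768803238869), 5.427924633026123) 0.08049374584438809
tenon x 0.6201593778701597 0.6355919691970374 0.060494383945112896
body x 0.6163032077471581 0.6427991246217621 0.05066104579326277
```

```bash
python3 -m crank '[[[-0.1,0.12,2],0.2,255],[[-0.1,0,2.5],0,255],[[0,0,2],0,255],[[0,0,0],0,255],[[0,0,0],0,255]]'
python3 go.py .6342 .027 .0213 5.1
```

```text
clock: 8.45
position: [0.635, 0.0266, 0.0382]
ee_rot: [-2.121, -2.317, -0.0]
force: [0.1, 0.2, -0.0]
width: 0.279
shift cm now [ 0.05 -0.08  1.69] turn -0.05 | shift if turned first [ 0.05 -0.08  1.69] clk 8.45 yang 5.05 pos [0.635  0.0266 0.0382] F [ 0.06  0.18 -0.  ] w 0.279 tilt [-0.  0. -1.] j [ 0.2   0.71 -0.5   1.69  0.43  0.85 -0.4 ]
```

```bash
python3 -m crank '[[[0,-0.06,1],0,255],[[0,0,0.7],0,255],[[0,0,0],0,255],[[0,0,0],0,255]]'
python3 go.py .6342 .027 .0213 5.1
```

```text
clock: 8.85
position: [0.6349, 0.0252, 0.0207]
ee_rot: [2.124, 2.315, -0.0]
force: [-0.2, 0.0, 0.5]
width: 0.285
shift cm now [ 0.18 -0.06 -0.06] turn -0.17 | shift if turned first [ 0.18 -0.06 -0.06] clk 8.85 yang 4.93 pos [0.6349 0.0252 0.0207] F [-0.21  0.05  0.45] w 0.285 tilt [ 0. -0. -1.] j [ 0.19  0.73 -0.49  1.71  0.44  0.82 -0.41]
```

```bash
python3 -m crank '[[[0,0,0],0,110],[[0,0,0],0,110],[[0,0,0],0,110],[[0,0,0],0,110]]'
python3 -m crank '[[[0,0,-1.5],0,110],[[0,0,-3],0,110],[[0,0,-4],0,110],[[0,0,-4],0,110],[[0,0,0],0,110]]'
python3 - <<'E'
from h import *
im,d=get_image("wrist");W=cloud("wrist",im,d);np.savez("w2.npz",im=im,d=d,W=W)
cv2.imwrite("pics/w2.png",im[:,:,::-1])
E
python3 go.py .46 -.232 .15 17
```

```text
clock: 9.25
position: [0.635, 0.0252, 0.0207]
ee_rot: [2.124, 2.315, -0.0]
force: [-0.6, 0.6, 0.1]
width: 0.554
clock: 9.75
position: [0.6384, 0.0265, 0.153]
ee_rot: [2.119, 2.31, 0.012]
force: [0.7, -0.2, -0.3]
width: 0.569
shift cm now [-24.18 -19.85  -0.13] turn -12.07 | shift if turned first [-19.49 -24.47  -0.13] clk 9.8 yang 4.93 pos [0.637  0.0259 0.1501] F [-0.82 -0.81 -0.77] w 0.568 tilt [ 0.007  0.001 -1.   ] j [ 0.24  0.58 -0.55  1.6   0.34  1.05 -0.33]
```

View pics/w2.png

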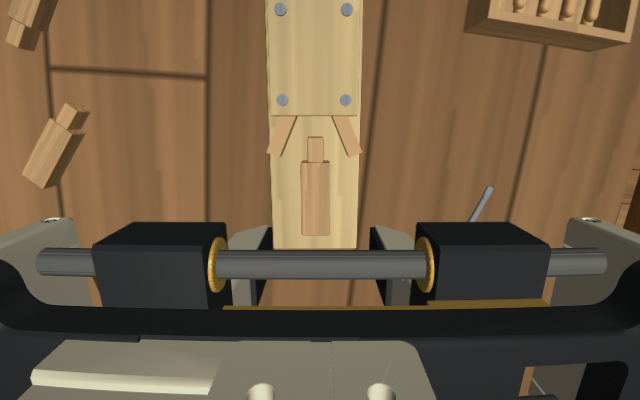

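The blank lies flat, centred and straight, with its nose at (316,138) between the cheeks. Next is the stick.

```bash
python3 -m crank '[[[0,0,-2],-6,60],[[-1,-1.5,-2],-6,60],[[-2.5,-3.5,0],0,60],[[-3,-3.8,0],0,60],[[-3,-3.8,0],0,60]]'
python3 -m crank '[[[-3,-3.8,0],0,60],[[-3,-3.8,0],0,60],[[-2.5,-3,0],0,60],[[-1,-1.2,0],0,60],[[0,0,0],0,60]]'
python3 -m crank '[[[0,0,0],0,60],[[0,0,0],0,60]]'
python3 - <<'E'
from h import *
im,d=get_image("wrist");W=cloud("wrist",im,d);np.savez("w3.npz",im=im,d=d,W=W)
cv2.imwrite("pics/w3.png",im[:,:,::-1])
q=W.reshape(-1,3);q=q[np.isfinite(q[:,0])&(abs(q[:,0]-.44)<.09)&(abs(q[:,1]+.18)<.17)]
for lo,hi in [(.008,.02),(.08,.095),(.008,.095)]:
    s=q[(q[:,2]>lo)&(q[:,2]<hi)]
    if len(s)>10: print(lo,len(s),np.median(s[:,2]).round(4),cv2.minAreaRect(s[:,:2].astype(np.float32)))
E
python3 go.py .456 -.228 .19 17
```

```text
clock: 10.3
position: [0.5391, -0.102, 0.1855]
ee_rot: [-1.869, -2.525, 0.001]
force: [0.5, -1.1, 0.1]
width: 0.767
clock: 10.8
position: [0.4531, -0.2291, 0.1853]
ee_rot: [-1.876, -2.519, 0.003]
force: [-0.2, -0.0, -0.1]
width: 0.767
clock: 11.0
position: [0.4562, -0.2249, 0.1858]
ee_rot: [-1.868, -2.526, -0.001]
force: [0.3, 0.8, -0.3]
width: 0.764
0.008 2583 0.0144 ((0.43868181109428406, -0.17795351147651672), (0.02082025445997715, 0.23418362438678741), 17.767789840698242)
0.08 1782 0.0903 ((0.45407843589782715, -0.2281092256307602), (0.021465808153152466, 0.05939570069313049), 17.495437622070312)
0.008 5011 0.0159 ((0.43870654702186584, -0.17795425653457642), (0.02177850343286991, 0.23412218689918518), 17.26935386657715)
shift cm now [-0.3  -0.11 -0.42] turn 0.07 | shift if turned first [-0.3  -0.11 -0.42] clk 11.05 yang 17.07 pos [ 0.4562 -0.2248  0.1858] F [-0.07 -0.12 -0.76] w 0.764 tilt [ 0.     0.001 -1.   ] j [ 0.85  0.36 -0.63  1.87  0.25  0.99  0.4 ]
```

View pics/w3.png

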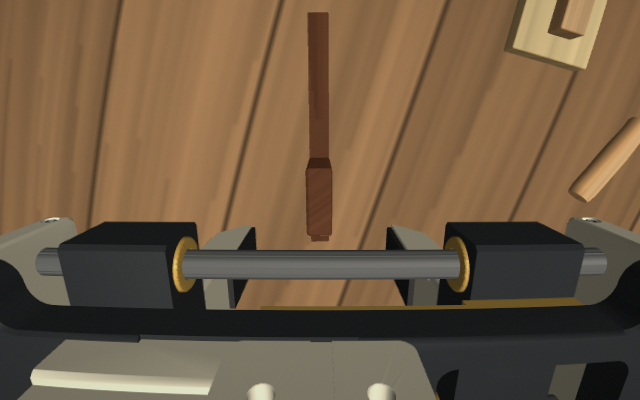

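```bash
python3 -m crank '[[[-0.3,-0.15,3],-0.3,60],[[0,0,4],0,60],[[0,0,3.5],0,60],[[0,0,1.5],0,60],[[0,0,0],0,60]]'
python3 -m crank '[[[0,0,0],0,60],[[0,0,0],0,60]]'
python3 go.py .4555 -.228 .048 17.3
```

```text
clock: 11.55
position: [0.454, -0.2278, 0.0636]
ee_rot: [-1.858, -2.528, 0.0]
force: [-0.2, -0.5, -0.8]
width: 0.765
clock: 11.75
position: [0.4561, -0.2294, 0.0669]
ee_rot: [1.861, 2.528, 0.001]
force: [0.6, -0.4, 0.4]
width: 0.763
shift cm now [ 0.15 -0.02  1.89] turn -0.03 | shift if turned first [ 0.15 -0.02  1.89] clk 11.75 yang 17.27 pos [ 0.4561 -0.2294  0.0669] F [ 0.63 -0.38  0.43] w 0.763 tilt [ 0.002 -0.001 -1.   ] j [ 0.78  0.52 -0.56  1.99  0.4   0.74  0.28]
```

```bash
python3 -m crank '[[[0.1,0,1],0,60],[[0,0,0.9],0,60],[[0,0,0],0,60],[[0,0,0],0,60]]'
python3 -m crank '[[[0,0,0],0,255],[[0,0,0],0,255],[[0,0,0],0,255],[[0,0,0],0,255],[[0,0,0],0,255]]' 50
python3 -m crank '[[[0,0,0],0,255],[[0,0,0],0,255],[[0,0,0],0,255]]' 50
python3 go.py .4555 -.228 .048 17.3
```

```text
clock: 12.15
position: [0.4543, -0.2286, 0.0465]
ee_rot: [-1.863, -2.529, 0.0]
force: [0.6, 0.2, 0.6]
width: 0.769
clock: 12.65
position: [0.4546, -0.2287, 0.0468]
ee_rot: [1.864, 2.529, -0.0]
force: [0.0, 0.5, -0.4]
width: 0.377
clock: 12.95
position: [0.4546, -0.2287, 0.0467]
ee_rot: [1.864, 2.529, -0.0]
force: [-0.4, -0.9, 0.5]
width: 0.234
shift cm now [ 0.04  0.11 -0.13] turn -0.07 | shift if turned first [ 0.04  0.11 -0.13] clk 12.95 yang 17.23 pos [ 0.4546 -0.2287  0.0467] F [-0.4  -0.91  0.49] w 0.234 tilt [ 0. -0. -1.] j [ 0.76  0.54 -0.54  2.01  0.42  0.7   0.26]
```

```bash
python3 -m crank '[[[0,0,-1],0,255],[[0,0,-2],0,255],[[0,0,-3],0,255],[[0,0,-3],0,255],[[0,0,0],0,255]]'
python3 - <<'E'
from h import *
for n in ["scene0","side0","w3"]:
    W=np.load(n+".npz")['W'];q=W.reshape(-1,3);q=q[np.isfinite(q[:,0])]
    s=q[(q[:,2]>.006)&(q[:,2]<.12)&(q[:,0]>.56)&(q[:,0]<.9)&(q[:,1]<-.04)&(q[:,1]>-.35)]
    if len(s): print(n,len(s),s.min(0),s.max(0),s[s[:,0].argmin()])
for n in ["scene","side"]:
    im,d=get_image(n);W=cloud(n,im,d);np.savez(f"{n}1.npz",im=im,d=d,W=W)
    b={'scene':(180,420,140,290),'side':(200,440,80,290)}[n]
    cropsave(im,*b,3,f"pics/{n}2.png")
E
python3 go.py .6548 -.2043 .13 5.1
```

```text
clock: 13.45
position: [0.4569, -0.2291, 0.1409]
ee_rot: [1.86, 2.524, 0.002]
force: [1.4, 0.4, -1.3]
width: 0.24
scene0 328 [ 0.72872774 -0.16104238  0.00643151] [ 0.78121884 -0.04025117  0.02828656] [ 0.72872774 -0.14800522  0.01912014]
side0 401 [ 0.56280189 -0.34904185  0.00600046] [ 0.89994804 -0.04127635  0.03064043] [ 0.56280189 -0.05124461  0.00600046]
w3 2359 [ 0.72638193 -0.15881158  0.00606525] [ 0.773179   -0.05389204  0.02811136] [ 0.72638193 -0.14993554  0.01396376]
shift cm now [-3.56 19.84  0.77] turn 12.11 | shift if turned first [ 0.68 20.14  0.77] clk 13.55 yang 17.21 pos [ 0.4547 -0.229   0.1375] F [-0.46  0.98 -1.41] w 0.241 tilt [ 0.001 -0.001 -1.   ] j [ 0.83  0.42 -0.61  1.93  0.31  0.89  0.36]
```

View pics/side2.png

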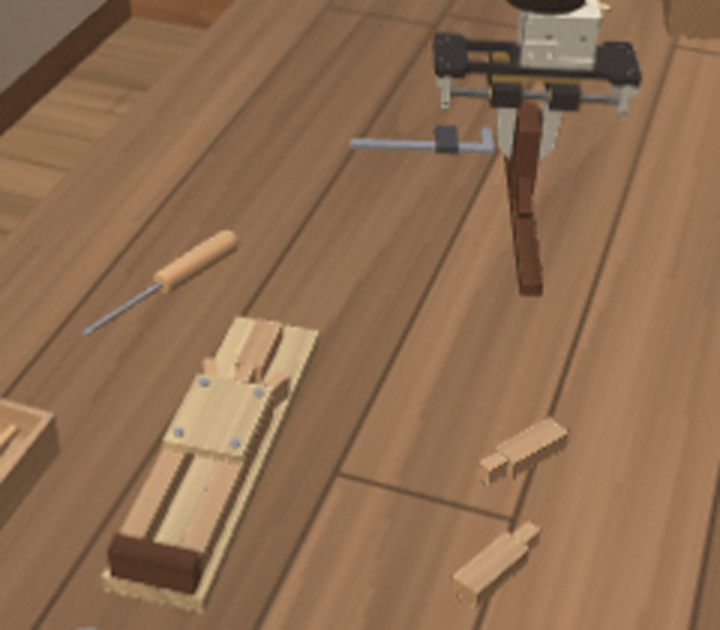

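The stick is held by its handle and clear of everything, and the blank is in the mouth. I'll swing over to the apron line, then check the stick's attitude.

```bash
python3 -m crank '[[[0,0,0],4,255],[[0,0,0],4,255],[[0,0,0],4.1,255],[[0.1,2,0],0,255],[[0.1,3,0],0,255]]'
python3 -m crank '[[[0.1,4,0],0,255],[[0.1,4,0],0,255],[[0.1,3.5,0],0,255],[[0.1,2.3,0],0,255],[[0,1.2,0],0,255]]'
python3 -m crank '[[[0,0,0],0,255],[[0,0,0],0,255]]'
python3 - <<'E'
from h import *
im,d=get_image("wrist");W=cloud("wrist",im,d);np.savez("w4.npz",im=im,d=d,W=W)
cv2.imwrite("pics/w4.png",im[:,:,::-1])
E
python3 go.py .6548 -.2043 .13 5.1
```

```text
clock: 14.05
position: [0.5023, -0.2227, 0.1354]
ee_rot: [-2.12, -2.315, 0.004]
force: [1.0, -0.6, -1.5]
width: 0.238
clock: 14.55
position: [0.6543, -0.2034, 0.1346]
ee_rot: [-2.116, -2.318, 0.0]
force: [-0.3, 0.6, -1.0]
width: 0.24
clock: 14.75
position: [0.6521, -0.2047, 0.1352]
ee_rot: [-2.118, -2.317, 0.002]
force: [-0.2, 0.8, -1.8]
width: 0.237
shift cm now [0.04 0.3  0.57] turn 0.02 | shift if turned first [0.04 0.3  0.57] clk 14.8 yang 5.12 pos [ 0.6519 -0.205   0.1357] F [-0.54  1.25 -2.49] w 0.238 tilt [-0.002  0.    -1.   ] j [ 0.53  0.66 -0.51  1.48  0.34  1.09  0.04]
```

View pics/w4.png

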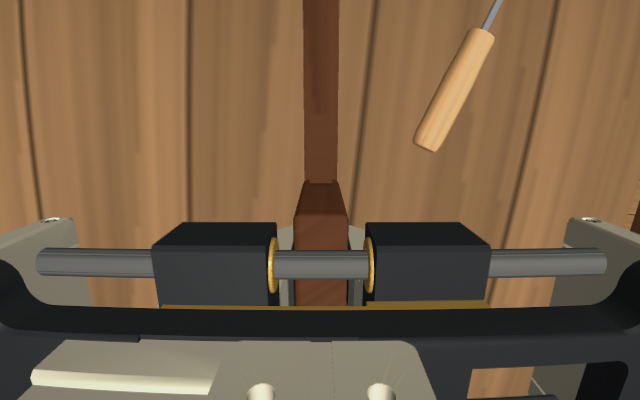

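The bar runs straight up the image at columns 305–338. I'll check its pitch and yaw.

Run:
```python
from h import *
W=np.load("w4.npz")['W']
tcp=np.array([.652,-.205]);a=np.radians(95.1);u=np.array([np.cos(a),np.sin(a)]);v=np.array([-u[1],u[0]])
for r in (2,40,80,120,160):
    P=W[r,300:345];P=P[np.isfinite(P[:,0])&(P[:,2]>.06)&(P[:,2]<.14)]
    s=(P[:,:2]-tcp)@u*1000;l=(P[:,:2]-tcp)@v*1000;print(r,len(P),s.mean().round(1),'lat',l.min().round(1),l.max().round(1),'z',np.median(P[:,2]).round(4))
for n,f in [("scene",0),("side",0)]:
    im,d=get_image(n);W=cloud(n,im,d);np.savez(f"{n}2.npz",im=im,d=d,W=W)
    q=W.reshape(-1,3);q=q[np.isfinite(q[:,0])]
    s=(q[:,:2]-tcp)@u*1000;l=(q[:,:2]-tcp)@v*1000
    m=(abs(l)<20)&(s>60)&(s<185)&(q[:,2]>.06)&(q[:,2]<.14)
    print(n,m.sum(),'tip s',s[m].max().round(1),'lat',l[m].min().round(1),l[m].max().round(1))
    for k in (70,100,130,160):
        mm=m&(abs(s-k)<10); 
        if mm.sum(): print(k,'z',q[mm,2].min().round(4),q[mm,2].max().round(4),'lat',l[mm].mean().round(1))
```

```text
2 33 129.1 lat -8.3 10.6 z 0.1034
40 36 109.2 lat -8.4 11.4 z 0.1033
80 34 87.5 lat -8.1 11.0 z 0.1035
120 34 64.9 lat -8.3 11.3 z 0.1129
160 32 42.9 lat -8.0 10.9 z 0.1227
scene 60 tip s 120.4 lat -11.3 10.7
70 z 0.091 0.1136 lat -6.6
100 z 0.0938 0.1054 lat -0.7
130 z 0.1013 0.1013 lat 10.7
side 224 tip s 173.6 lat -12.0 9.6
70 z 0.094 0.1202 lat 0.7
100 z 0.0945 0.1089 lat 1.1
130 z 0.0941 0.1088 lat 0.4
160 z 0.0922 0.1085 lat 0.2
```

```bash
python3 -m crank '[[[0,0.25,2],0,255],[[0,0,2.5],0,255],[[0,0,1.5],0,255],[[0,0,0],0,255],[[0,0,0],0,255]]'
python3 go.py .6548 -.2043 .068 5.1
```

```text
clock: 15.4
position: [0.6557, -0.2048, 0.0772]
ee_rot: [2.12, 2.318, 0.0]
force: [-0.3, -0.7, -1.4]
width: 0.238
shift cm now [ 0.05 -0.08  0.92] turn 0.02 | shift if turned first [ 0.05 -0.08  0.92] clk 15.4 yang 5.12 pos [ 0.6557 -0.2048  0.0772] F [-0.27 -0.66 -1.37] w 0.238 tilt [ 0. -0. -1.] j [ 0.52  0.72 -0.49  1.53  0.38  0.98  0.02]
```

```bash
python3 -m crank '[[[0,-0.08,0.5],0,255],[[0,0,0.4],0,255],[[0,0,0],0,255],[[0,0,0],0,255]]'
python3 go.py .6548 -.2043 .068 5.1
python3 - <<'E'
from h import *
for n in ["scene","side"]:
    im,d=get_image(n);W=cloud(n,im,d);np.savez(f"{n}3.npz",im=im,d=d,W=W)
    b={'scene':(240,400,140,270),'side':(220,400,130,290)}[n]
    cropsave(im,*b,4 if n=='scene' else 3,f"pics/{n}3.png")
E
```

```text
clock: 15.8
position: [0.655, -0.2047, 0.0679]
ee_rot: [2.12, 2.318, -0.0]
force: [1.3, -0.3, -1.2]
width: 0.238
shift cm now [ 0.04 -0.01 -0.01] turn 0.03 | shift if turned first [ 0.04 -0.01 -0.01] clk 15.8 yang 5.13 pos [ 0.655  -0.2047  0.0679] F [ 1.3  -0.29 -1.16] w 0.238 tilt [ 0. -0. -1.] j [ 0.52  0.73 -0.48  1.54  0.39  0.97  0.01]
```

View pics/scene3.png

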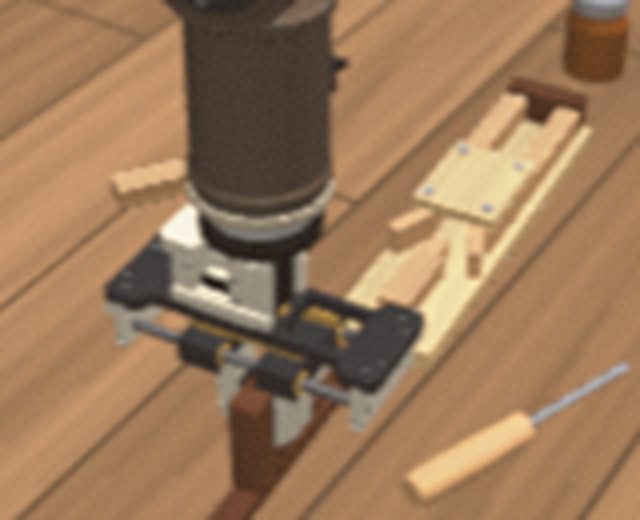

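View pics/side3.png

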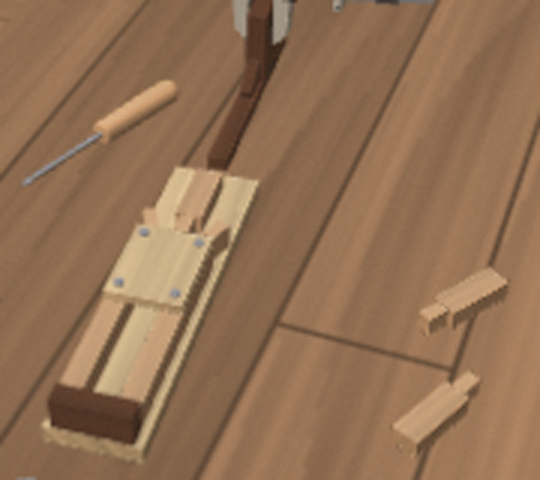

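The stick tip lines up with the blank's tail at the apron edge. I'll start a gentle push.

```bash
python3 -m crank '[[[0.6,0,0],0,255],[[0.8,0,0],0,255],[[0.8,0,0],0,255],[[0.8,0,0],0,255],[[0.6,0,0],0,255]]' 50
python3 go.py .6512 -.1645 .068 5.1
python3 -m crank '[[[0.6,0,0],0,255],[[0.8,0,0],0,255],[[0.8,0,0],0,255],[[0.8,0,0],0,255],[[0.6,0,0],0,255]]'
python3 go.py .6481 -.1286 .068 5.1
python3 - <<'E'
from h import *
im,d=get_image("wrist");W=cloud("wrist",im,d);np.savez("w5.npz",im=im,d=d,W=W)
cv2.imwrite("pics/w5.png",im[:,:,::-1])
E
```

```text
clock: 16.4
position: [0.6517, -0.1674, 0.0678]
ee_rot: [-2.118, -2.32, -0.0]
force: [0.1, -0.2, -1.5]
width: 0.237
shift cm now [ 0.29 -0.02 -0.02] turn 0.09 | shift if turned first [ 0.29 -0.02 -0.02] clk 16.4 yang 5.19 pos [ 0.6517 -0.1674  0.0678] F [ 0.07 -0.18 -1.53] w 0.237 tilt [ 0.  0. -1.] j [ 0.47  0.72 -0.48  1.57  0.39  0.95 -0.05]
clock: 16.9
position: [0.6484, -0.1318, 0.0678]
ee_rot: [-2.119, -2.319, -0.0]
force: [-0.9, 0.2, -1.9]
width: 0.238
shift cm now [ 0.33 -0.01 -0.02] turn 0.06 | shift if turned first [ 0.33 -0.01 -0.02] clk 16.9 yang 5.16 pos [ 0.6484 -0.1318  0.0678] F [-0.92  0.22 -1.85] w 0.238 tilt [ 0.  0. -1.] j [ 0.43  0.7  -0.49  1.61  0.38  0.93 -0.1 ]
```

View pics/w5.png

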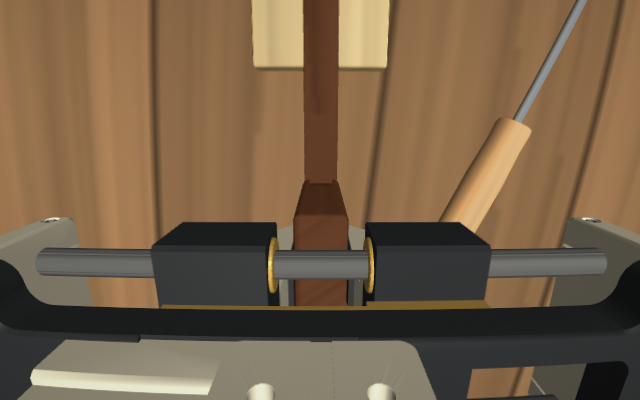

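The stick is centred on the bed, whose edges are at columns 252 and 387. I'll keep going and check from the side.

```bash
python3 -m crank '[[[0.6,0,0],0,255],[[0.8,0,0],0,255],[[0.8,0,0],0,255],[[0.8,0,0],0,255],[[0.6,0,0],0,255]]'
python3 go.py .6449 -.0931 .068 5.1
python3 - <<'E'
from h import *
im,d=get_image("side");W=cloud("side",im,d);np.savez("s4.npz",im=im,d=d,W=W)
cropsave(im,220,400,130,290,3,"pics/side4.png")
E
python3 -m crank '[[[0.6,0,0],0,255],[[0.8,0,0],0,255],[[0.8,0,0],0,255],[[0.8,0,0],0,255],[[0.6,0,0],0,255]]'
python3 go.py .6417 -.0572 .068 5.1
python3 - <<'E'
from h import *
im,d=get_image("side");W=cloud("side",im,d);np.savez("s5.npz",im=im,d=d,W=W)
cropsave(im,220,400,130,290,3,"pics/side5.png")
E
```

```text
clock: 17.45
position: [0.6452, -0.0959, 0.0678]
ee_rot: [-2.119, -2.319, -0.0]
force: [0.4, -0.0, -1.5]
width: 0.236
shift cm now [ 0.28 -0.01 -0.02] turn 0.07 | shift if turned first [ 0.28 -0.01 -0.02] clk 17.45 yang 5.17 pos [ 0.6452 -0.0959  0.0678] F [ 0.4  -0.04 -1.51] w 0.236 tilt [ 0.  0. -1.] j [ 0.38  0.69 -0.49  1.63  0.38  0.92 -0.16]
clock: 18.0
position: [0.6419, -0.06, 0.0677]
ee_rot: [-2.119, -2.319, -0.0]
force: [0.1, 0.5, -1.2]
width: 0.239
shift cm now [ 0.28  0.   -0.03] turn 0.07 | shift if turned first [ 0.28  0.   -0.03] clk 18.0 yang 5.17 pos [ 0.6419 -0.06    0.0677] F [ 0.05  0.47 -1.19] w 0.239 tilt [-0.  0. -1.] j [ 0.33  0.68 -0.49  1.65  0.38  0.91 -0.22]
```

View pics/side5.png

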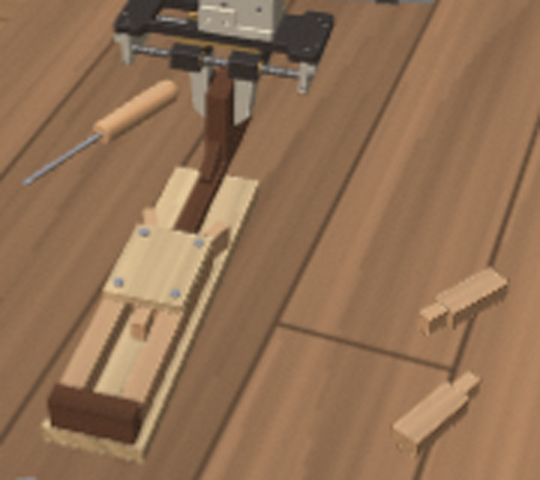

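The tenon is emerging from the roof at (143,322), straight in the channel. I'll continue.

```bash
python3 -m crank '[[[0.6,0,0],0,255],[[0.8,0,0],0,255],[[0.8,0,0],0,255],[[0.8,0,0],0,255],[[0.6,0,0],0,255]]'
python3 -m crank '[[[0.6,0,0],0,255],[[0.8,0,0],0,255],[[0.8,0,0],0,255],[[0.6,0,0],0,255],[[0.3,0,0],0,255]]'
python3 go.py .6344 .0241 .068 5.1
python3 - <<'E'
from h import *
for n in ("side","wrist"):
    im,d=get_image(n);W=cloud(n,im,d);np.savez(n+"6.npz",im=im,d=d,W=W)
    if n=="side": cropsave(im,220,400,130,290,3,"pics/side6.png")
    else: cv2.imwrite("pics/w6.png",im[:,:,::-1])
E
```

```text
clock: 18.55
position: [0.6387, -0.0242, 0.0678]
ee_rot: [-2.119, -2.319, -0.0]
force: [0.7, 0.4, -0.6]
width: 0.236
clock: 19.05
position: [0.636, 0.0066, 0.0678]
ee_rot: [-2.119, -2.32, -0.0]
force: [0.3, -0.7, -1.6]
width: 0.235
shift cm now [ 1.76  0.   -0.02] turn 0.09 | shift if turned first [ 1.76 -0.   -0.02] clk 19.05 yang 5.19 pos [0.636  0.0066 0.0678] F [ 0.26 -0.71 -1.6 ] w 0.235 tilt [ 0.  0. -1.] j [ 0.23  0.67 -0.49  1.68  0.38  0.9  -0.33]
```

View pics/side6.png

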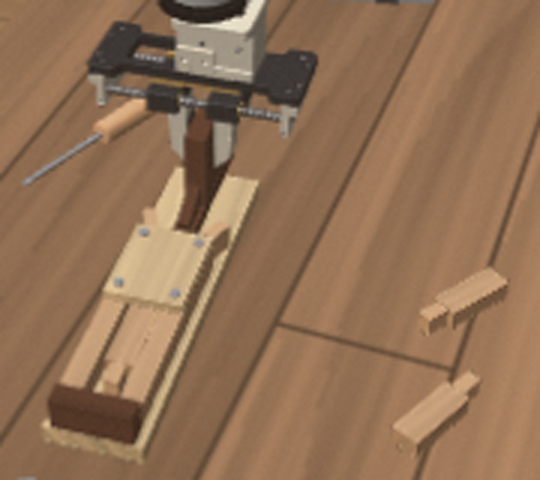

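View pics/w6.png

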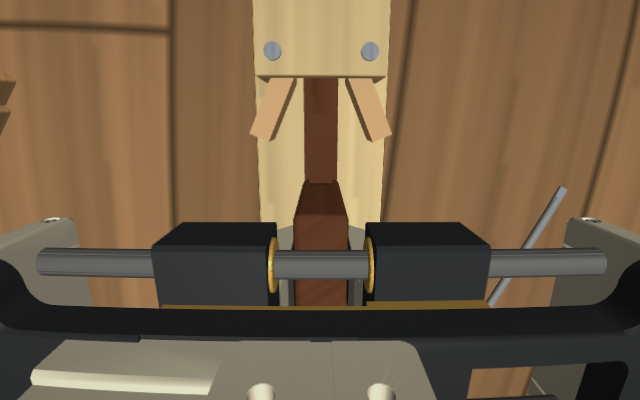

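The nose is close to the stop, about 20 mm away. I'll do the last stretch slowly and watch the force.

```bash
python3 -m crank '[[[0.5,0,0],0,255],[[0.5,0,0],0,255],[[0.3,0,0],0,255],[[0.2,0,0],0,255],[[0,0,0],0,255]]'
python3 go.py .6344 .0297 .068 5.1
python3 -m crank '[[[0.2,0,0],0,255],[[0.1,0,0],0,255],[[0.1,0,0],0,255],[[0,0,0],0,255]]'
python3 go.py .6344 .0297 .068 5.1
python3 - <<'E'
from h import *
for n in ("side",):
    im,d=get_image(n);W=cloud(n,im,d);np.savez(n+"7.npz",im=im,d=d,W=W)
    cropsave(im,220,310,210,290,7,"pics/side7.png")
E
```

```text
clock: 19.65
position: [0.6347, 0.0209, 0.0677]
ee_rot: [-2.119, -2.319, -0.0]
force: [0.1, 0.1, -1.7]
width: 0.242
shift cm now [ 0.88  0.05 -0.02] turn 0.05 | shift if turned first [ 0.88  0.05 -0.02] clk 19.65 yang 5.15 pos [0.6347 0.0209 0.0677] F [ 0.14  0.06 -1.65] w 0.242 tilt [ 0.  0. -1.] j [ 0.2   0.67 -0.49  1.68  0.38  0.89 -0.35]
clock: 20.05
position: [0.6344, 0.0246, 0.0677]
ee_rot: [-2.12, -2.319, -0.0]
force: [-0.3, -0.9, -0.7]
width: 0.237
shift cm now [ 0.51  0.05 -0.03] turn 0.04 | shift if turned first [ 0.51  0.05 -0.03] clk 20.05 yang 5.14 pos [0.6344 0.0246 0.0677] F [-0.33 -0.91 -0.68] w 0.237 tilt [ 0.  0. -1.] j [ 0.2   0.67 -0.49  1.68  0.38  0.89 -0.36]
```

View pics/side7.png

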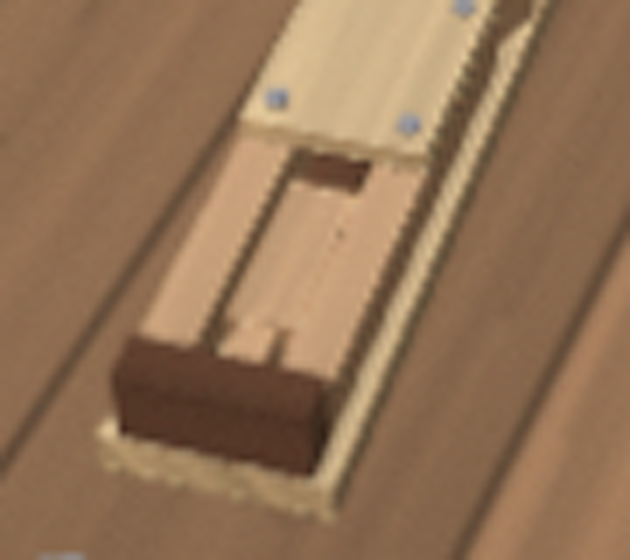

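The tenon is now nearly at the stop, hidden by the stop's top edge. I'll push in 1 mm rows until there's contact force.

```bash
python3 -m crank '[[[0.1,0,0],0,255],[[0.1,0,0],0,255],[[0,0,0],0,255]]'
python3 -m crank '[[[0.1,0,0],0,255],[[0.1,0,0],0,255],[[0,0,0],0,255]]'
```

```text
clock: 20.4
position: [0.6342, 0.0266, 0.0677]
ee_rot: [-2.12, -2.319, -0.0]
force: [-0.6, 0.7, -1.1]
width: 0.234
clock: 20.7
position: [0.634, 0.0286, 0.0677]
ee_rot: [-2.12, -2.319, -0.0]
force: [-0.1, -0.0, -2.0]
width: 0.236
```

```bash
python3 -m crank '[[[0.1,0,0],0,255],[[0.1,0,0],0,255],[[0,0,0],0,255]]'
python3 -m crank '[[[0.1,0,0],0,255],[[0,0,0],0,255]]'
python3 -m crank '[[[0.1,0,0],0,255],[[0,0,0],0,255]]'
```

```text
clock: 21.0
position: [0.6339, 0.0298, 0.0678]
ee_rot: [2.12, 2.318, -0.001]
force: [-0.4, -3.4, -0.6]
width: 0.237
clock: 21.2
position: [0.634, 0.0298, 0.0679]
ee_rot: [2.12, 2.316, -0.002]
force: [-0.2, -6.7, 1.8]
width: 0.237
clock: 21.4
position: [0.634, 0.0298, 0.068]
ee_rot: [2.12, 2.315, -0.003]
force: [-0.9, -8.0, 3.7]
width: 0.233
```

The motion has stalled at y = 0.0298 with about 8 N of resistance, so the tenon is against the stop. I'll draw the stick straight back.

```bash
python3 -m crank '[[[-0.4,0,0],0,255],[[-0.4,0,0],0,255],[[-0.6,0,0],0,255],[[-0.6,0,0],0,255],[[0,0,0],0,255]]'
python3 go.py .6544 -.2043 .068 5.1
python3 - <<'E'
from h import *
for n in ("side",):
    im,d=get_image(n);W=cloud(n,im,d);np.savez(n+"8.npz",im=im,d=d,W=W)
    cropsave(im,220,310,210,290,7,"pics/side8.png")
E
```

```text
clock: 21.9
position: [0.6355, 0.0109, 0.0675]
ee_rot: [2.121, 2.317, -0.001]
force: [-0.3, -0.6, -2.2]
width: 0.236
shift cm now [-2.16e+01 -1.00e-02 -3.00e-02] turn -0.06 | shift if turned first [-21.6   -0.03  -0.03] clk 21.9 yang 5.04 pos [0.6355 0.0109 0.0675] F [-0.27 -0.56 -2.23] w 0.236 tilt [-0.    -0.001 -1.   ] j [ 0.22  0.67 -0.49  1.68  0.38  0.9  -0.34]
```

View pics/side8.png

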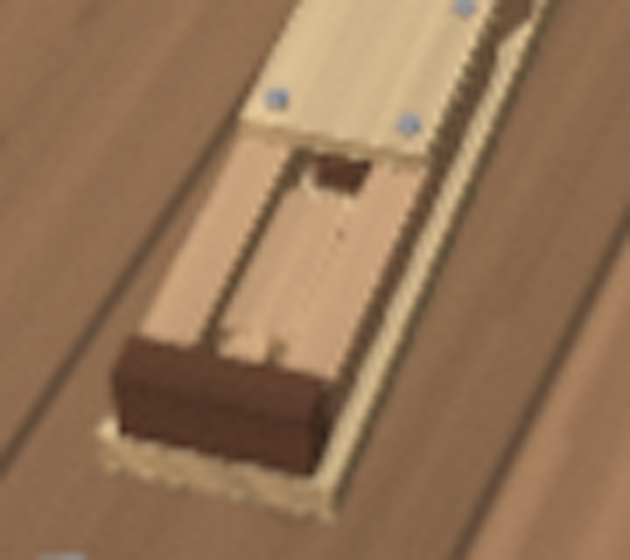

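The blank is at the stop, with its tail about 15 mm out past the roof, and it stayed put as the stick withdrew. I'll continue drawing out.

```bash
python3 -m crank '[[[-1,0,0],0,255],[[-1.5,0,0],0,255],[[-1.5,0,0],0,255],[[-1.5,0,0],0,255],[[-1.5,0,0],0,255]]'
python3 go.py .6544 -.2043 .068 5.1
python3 -m crank '[[[-1.5,0,0],0,255],[[-1.5,0,0],0,255],[[-1.5,0,0],0,255],[[-1.5,0,0],0,255],[[-1.5,0,0],0,255]]'
python3 -m crank '[[[-1.5,0,0],0,255],[[-1.5,0,0],0,255],[[-1.5,0,0],0,255],[[-1.5,0,0],0,255],[[-1.0,0,0],0,255]]'
python3 go.py .6544 -.2043 .068 5.1
```

```text
clock: 22.45
position: [0.6417, -0.0594, 0.0677]
ee_rot: [2.121, 2.317, -0.001]
force: [-0.2, -0.4, -2.0]
width: 0.237
shift cm now [-14.54  -0.02  -0.03] turn -0.03 | shift if turned first [-14.54  -0.03  -0.03] clk 22.45 yang 5.07 pos [ 0.6417 -0.0594  0.0677] F [-0.17 -0.37 -2.02] w 0.237 tilt [-0. -0. -1.] j [ 0.33  0.68 -0.49  1.65  0.38  0.91 -0.22]
clock: 22.95
position: [0.6485, -0.1332, 0.0677]
ee_rot: [-2.12, -2.319, 0.0]
force: [-0.2, -0.5, -1.3]
width: 0.236
clock: 23.45
position: [0.6546, -0.2038, 0.0676]
ee_rot: [2.121, 2.317, -0.001]
force: [-0.6, 0.4, -1.3]
width: 0.238
shift cm now [-0.04 -0.03 -0.04] turn -0.05 | shift if turned first [-0.04 -0.03 -0.04] clk 23.45 yang 5.05 pos [ 0.6546 -0.2038  0.0676] F [-0.55  0.43 -1.25] w 0.238 tilt [-0.    -0.001 -1.   ] j [ 0.52  0.73 -0.48  1.54  0.39  0.97  0.01]
```

```bash
python3 -m crank '[[[0,0,-1.5],0,255],[[0,0,-2],0,255],[[0,0,-1.5],-4,255],[[0,0,0],-4,255],[[0,0,0],-4.1,255]]'
python3 go.py .4546 -.2287 .12 17.2
```

```text
clock: 23.95
position: [0.6555, -0.2005, 0.12]
ee_rot: [1.857, 2.532, 0.002]
force: [-0.1, 0.8, -1.8]
width: 0.237
shift cm now [  3.34 -20.01  -0.05] turn 0.27 | shift if turned first [  3.24 -20.03  -0.05] clk 23.95 yang 17.47 pos [ 0.6555 -0.2005  0.12  ] F [-0.06  0.82 -1.8 ] w 0.237 tilt [ 0.002  0.    -1.   ] j [ 0.55  0.69 -0.55  1.49  0.39  1.07  0.22]
```

```bash
python3 -m crank '[[[0.3,-1.5,0],0,255],[[0.5,-3,0],0,255],[[0.5,-3.5,0],0,255],[[0.5,-3.5,0],0,255],[[0.5,-3.5,0],0,255]]'
python3 -m crank '[[[0.4,-3,0],0,255],[[0.3,-1.5,0],0,255],[[0,-0.5,0],0,255],[[0,0,0],0,255],[[0,0,0],0,255]]'
python3 go.py .4546 -.2287 .0472 17.2
```

```text
clock: 24.45
position: [0.5038, -0.2232, 0.1189]
ee_rot: [1.861, 2.53, 0.001]
force: [0.5, -1.3, -1.7]
width: 0.24
clock: 24.95
position: [0.4563, -0.2318, 0.1184]
ee_rot: [1.862, 2.529, 0.001]
force: [0.6, 0.1, -1.0]
width: 0.237
shift cm now [ 0.35 -0.08  7.12] turn 0.08 | shift if turned first [ 0.35 -0.08  7.12] clk 24.95 yang 17.28 pos [ 0.4563 -0.2318  0.1184] F [ 0.59  0.1  -1.05] w 0.237 tilt [ 0.002 -0.    -1.   ] j [ 0.83  0.45 -0.62  1.94  0.34  0.85  0.34]
```

```bash
python3 -m crank '[[[0,0,2],0,255],[[0,0,2],0,255],[[0,0,1.5],0,255],[[0,0,0.8],0,255],[[0,0,0],0,255]]'
python3 -m crank '[[[0,0,0],0,255],[[0,0,0],0,255]]'
python3 go.py .4546 -.2287 .0467 17.2
```

```text
clock: 25.45
position: [0.4551, -0.2316, 0.0539]
ee_rot: [-1.861, -2.529, -0.0]
force: [-0.2, 0.1, -1.7]
width: 0.236
clock: 25.65
position: [0.4556, -0.2323, 0.0555]
ee_rot: [1.863, 2.528, 0.001]
force: [0.0, -0.1, -1.7]
width: 0.233
shift cm now [0.37 0.01 0.88] turn 0.04 | shift if turned first [0.37 0.01 0.88] clk 25.65 yang 17.24 pos [ 0.4556 -0.2323  0.0555] F [ 0.03 -0.07 -1.71] w 0.233 tilt [ 0.001 -0.    -1.   ] j [ 0.78  0.54 -0.56  2.    0.42  0.72  0.26]
```

```bash
python3 -m crank '[[[0,0,0.4],0,255],[[0,0,0.3],0,255],[[0,0,0],0,255],[[0,0,0],0,255]]'
python3 -m crank '[[[0,0,0.1],0,255],[[0,0,0.05],0,255],[[0,0,0],0,255]]'
```

```text
clock: 26.05
position: [0.4547, -0.2323, 0.0477]
ee_rot: [-1.864, -2.529, 0.0]
force: [-0.5, -0.2, -1.3]
width: 0.237
clock: 26.35
position: [0.4549, -0.2323, 0.0467]
ee_rot: [1.863, 2.529, -0.0]
force: [-1.7, 0.9, 4.8]
width: 0.238
```

Contact with the bench (Fz +4.8). I'll release slowly and retreat straight up.

```bash
python3 -m crank '[[[0,0,-0.05],0,255],[[0,0,0],0,170],[[0,0,0],0,120],[[0,0,0],0,100],[[0,0,0],0,100]]'
python3 -m crank '[[[0,0,0],0,100],[[0,0,-1],0,100],[[0,0,-2.5],0,100],[[0,0,-3.5],0,100],[[0,0,-3.5],0,100]]'
python3 -m crank '[[[0,0,-3.5],0,100],[[0,0,-3],0,100],[[-2,-2,0],0,100],[[-2,-2,0],0,100],[[0,0,0],0,100]]'
python3 - <<'E'
from h import *
for n in ["scene","side"]:
    im,d=get_image(n);W=cloud(n,im,d);np.savez(f"{n}9.npz",im=im,d=d,W=W)
    b={'scene':(180,420,140,340),'side':(200,440,80,290)}[n]
    cropsave(im,*b,3,f"pics/{n}9.png")
    if n=='side': cropsave(im,220,310,210,290,7,"pics/side9z.png")
    for r in masks_of("stick",n):
        P=W[r['region']];P=P[np.isfinite(P[:,0])]
        lo=P[(P[:,2]<.02)&(P[:,2]>.008)];print(n,r['score'],np.percentile(P[:,2],[2,98]).round(4),cv2.minAreaRect(P[P[:,2]>.008][:,:2].astype(np.float32)))
W=np.load("side9.npz")['W'];q=W.reshape(-1,3);q=q[np.isfinite(q[:,0])]
o=np.array([.6281,.0945]);a=np.radians(95.1);u=np.array([np.cos(a),np.sin(a)]);v=np.array([-u[1],u[0]])
s=(q[:,:2]-o)@u*1000;l=(q[:,:2]-o)@v*1000
m=(s>85)&(s<215)&(abs(l)<13)
for k in range(90,215,4):
    mm=m&(abs(s-k)<2);print(k,mm.sum(),np.median(q[mm,2]).round(4) if mm.sum() else '',end='; ')
E
python3 go.py .45 -.23 .2 17
```

```text
clock: 26.85
position: [0.4548, -0.2323, 0.0467]
ee_rot: [1.864, 2.529, -0.0]
force: [-0.5, -0.3, 0.1]
width: 0.534
clock: 27.35
position: [0.4545, -0.2318, 0.1534]
ee_rot: [-1.863, -2.529, -0.0]
force: [0.7, 0.3, 0.6]
width: 0.607
clock: 27.85
position: [0.4262, -0.2861, 0.2173]
ee_rot: [1.87, 2.524, -0.003]
force: [-0.2, -0.5, -1.4]
width: 0.607
scene 0.89 [-0.001   0.0915] ((0.4407064914703369, -0.18378594517707825), (0.024799128994345665, 0.23606160283088684), 16.736024856567383)
side 0.83 [0.0044 0.0941] ((0.43988361954689026, -0.17797234654426575), (0.023452918976545334, 0.23039671778678894), 16.51421356201172)
90 27 0.0511; 94 0 ; 98 0 ; 102 1 0.0378; 106 8 0.0391; 110 12 0.0403; 114 12 0.0392; 118 12 0.039; 122 12 0.0392; 126 11 0.0391; 130 14 0.0389; 134 9 0.0392; 138 18 0.0396; 142 9 0.0392; 146 12 0.0393; 150 16 0.0396; 154 9 0.0393; 158 17 0.0389; 162 11 0.0387; 166 12 0.0397; 170 20 0.0386; 174 14 0.0378; 178 8 0.0385; 182 8 0.0389; 186 3 0.0412; 190 0 ; 194 6 0.0503; 198 12 0.0509; 202 15 0.051; 206 14 0.0509; 210 27 0.0501; 214 127 0.0277; shift cm now [4.27 3.55 1.71] turn 0.29 | shift if turned first [4.29 3.53 1.71] clk 28.05 yang 17.29 pos [ 0.4288 -0.2813  0.2171] F [-0.17  0.69 -0.5 ] w 0.61 tilt [ 0.  0. -1.] j [ 0.99  0.34 -0.65  1.82  0.23  1.06  0.55]
```

View pics/side9.png

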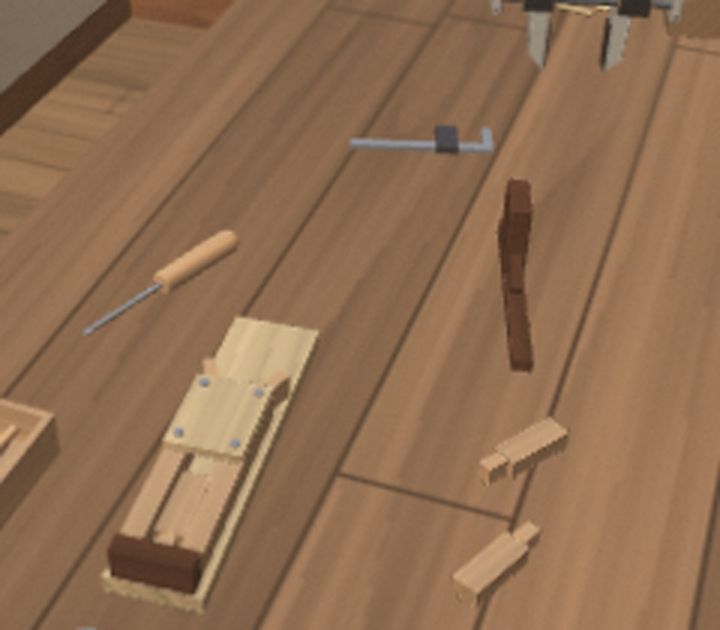

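View pics/side9z.png

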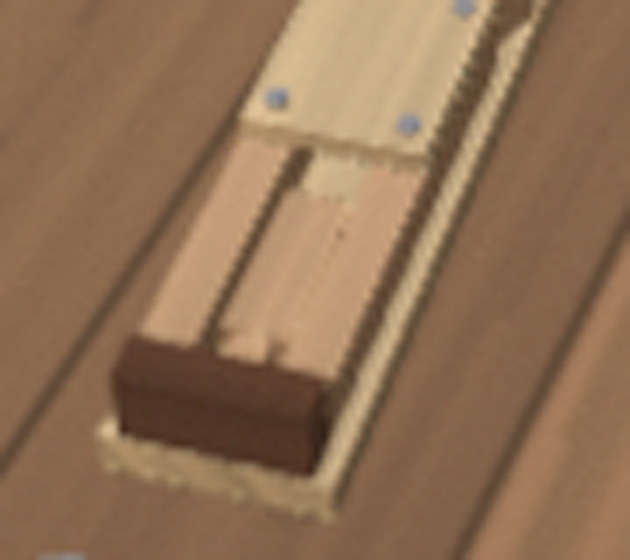

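View pics/scene9.png

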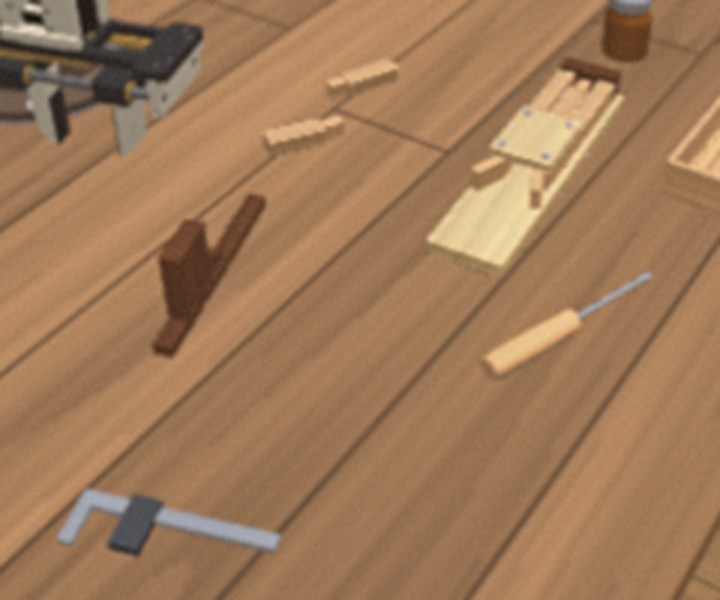

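The stick stands flat on its sole, the blank's tail is at jig x ≈ 105 mm (so the nose is at 195), and the bystanders haven't moved. I'll settle the arm and hand in.

```bash
python3 -m crank '[[[0,0,0],0,100],[[0,0,0],0,100],[[0,0,0],0,100]]'; python3 -c "
from cell import workorder;print(workorder.sign_off())"
```

```text
clock: 28.35
position: [0.4287, -0.2818, 0.2167]
ee_rot: [-1.862, -2.53, -0.0]
force: [0.4, -0.5, -0.2]
width: 0.61
the job is handed in; nothing more can be done
None
```

The job is done and handed in at 28.4 s of the 69 s allowed. I laid the farthest blank at the flared mouth, tenon first, and let go. I then pushed it through under the roof with the stick's tip and stood the stick back near where it started.

**Blank at the stop:** the push stalled at the stop with about 8 N. Afterwards the side camera put the tail at jig x of about 105 mm, which places the tenon end at the stop (195 mm). The contact itself is hidden by the stop block in both views, so this rests on the stall and the tail position. The blank stayed put when the stick came out.

**Stick and the rest:** the stick stands flat on its sole, well off the jig. The gouge, the caliper and the other two blanks look undisturbed in the last views. The jar is only partly in view there, and the arm never went near it. At hand-in the gripper was open and clear of everything.

**Disagreements:** the wrist camera read about 1.5 mm off sideways from the arm's own position, so I aligned the blank to the jig using both from the same wrist picture. In that first wrist picture the network also missed the target blank, so I found it by its height instead. No check failed.

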